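Empty the treat tray and hold it against the feeding station's sprung panel

ROBOT

A 7-joint arm with a two-finger parallel gripper is mounted at the origin on the work surface. World frame = base frame: x ahead of the robot, y to its left, z up, the work surface at z = 0. Lengths are in m, angles in rad, forces in N, time in s.
With the tool pointing down it reaches from about 0.425 to 0.95 m from the base axis. Payload 16.7 kg.
Tool frame: the origin (TCP) lies at the very end of the fingers, on their centre line; the grasp point (between the pads) lies 19 mm behind it; z points along the fingers, y is the direction in which the jaws open and shut (so a half turn about z gives the same grasp; the last joint's range is limited). The gripper opens to 94 mm and grips with 3 to 60 N. Pads are 16 mm wide; open, the fingers measure 119 mm over their backs; the gripper's body (75 mm by 177 mm) begins 78 mm behind the grasp point.
Start: joints at [-1.3, 0.426, 0.074, 1.606, -0.034, 1.111, -0.067], TCP at [0.275, 0.616, 0.205] pointing down, gripper open.
Joint ranges: [-2.85, 2.85], [-0.5, 2.14], [-1.23, 1.37], [0.21, 2.46], [-1.02, 4.16], [0.16, 2.05], [-2.73, 2.73]. Speed limits (rad/s): [1.89, 1.89, 2.39, 2.39, 3.01, 3.01, 3.01].

INTERFACE

Orientations are given as a 3x3 rotation matrix whose columns are the frame's x, y, z axes.
In Python, from cell import arm gives the robot as it stands. The module is installed in compiled form; this text tells all that it offers.
- The arm moves only by the shell command python3 -m jog 'ROWS' [FORCE]. ROWS is JSON, one flat list of numbers, 7 for each row, row after row: the shift along the world's x, y, z in units of 0.4 m (1.0 is 0.4 m), then the turn, a rotation vector about the world's x, y, z in units of 120 degrees (1.0 is 120 degrees), then the opening, from 0 (shut) to 1 (fully open). A call has 1 to 8 rows; each row shifts and turns the commanded pose from where the row before left it; what a row does not reach is not made up. A row lasts 1/10 s, in which the tool goes at most 50 mm and 8.59 degrees, less where a joint would pass 70% of its speed; a pose out of reach is approached as far as the arm can. A call with a number of a shift or a turn outside -1 to 1 is refused whole. A call with a gripper value outside its range is refused whole. The fingers move at their own pace and stop on an object; FORCE is the grip in N (left out, the last holds). Time passes only in rows, so rows that do not move let the fingers close. It gives the time, the measured TCP pose, the force and the opening at its end, in the units of the state.
- arm.get_state(): the state, without advancing time (a new reading comes with each control period).
- arm.read_camera(name): name is "side" or "top"; returns the picture (384x512x3 uint8, blue, green, red); there is no depth.
- arm.get_calibration(name): a dict with "fx", "fy", "cx", "cy" (pixels), "cam_to_world" (4x4, takes a point from camera to world coordinates). Camera axes: x right, y up, looking along -z (the intrinsics and any distortion apply to the point x, -y, -z); pixel columns grow to the right and rows downward; lengths in m; the calibration is good to about 2 mm. A picture is of the moment at which its call begins. get_calibration takes no time and is no camera call.
- arm.hand_in(): hands the job in, once; it reports no verdict.
The state is a dict: "t": time; "joint_pos": joint angles; "qvel": joint speeds; "joint_efforts": joint torques, N m; "tcp_pos": TCP position; "orientation": TCP orientation; "ft_force": force on the tool from outside, world axes, zero at the start; "torque": the same for the moment, N m; "finger_gap": finger opening in m.
Only numpy, scipy, OpenCV 4.12 (cv2) and the standard library are available. Lean on these libraries where they do the work, as an engineer would, in place of code of your own. Each camera call takes 0.05 s, during which the arm holds its last target. There are 200 camera calls.

TASK

Pick up the three-sided wooden treat tray and tip its three bone biscuits off its open edge into the steel bowl, leaving the bowl standing where it is. Then set the empty tray flat on the feeding station's deck with its open edge flush against the sprung upright panel and centred on it, and press it there with a steady push of about 12 N, never driving the panel to the end of its springs, so that I can screw it on from behind. Finish while still holding that push - do not let go - and leave the canister, brush and screwdriver alone.

Things in the scene. Friction and masses are not known exactly. Their poses are not given: they have to be found in the camera images.
- tray: Wooden tray 120 (x) by 130 mm (y), 0.2 kg, level at the robot's left, open -y edge towards the bowl. Origin: centre of underside, z up. Floor 5 mm thick. Grip board along the +y edge: y 53 to 65 mm, 120 mm long, top 50 mm above the underside; pinch it from above at mid length, one finger inside the tray. Side walls at both x ends: 8 mm thick, 22 mm high. No wall or lip at the -y edge.
- tray_lip (a point): Middle of the tray's open edge, at the underside; 65 mm from the tray's origin along its -y. Axes as the tray's.
- biscuit0: Bone-shaped hard dog biscuit 22 x 32 x 16 mm (long along its y), 15 g, loose in the half of the tray near the open edge, at least 60 mm from the grip board's middle plane. It slides, not rolls, off a tray tipped far enough (up to about 50 degrees). Origin: centre of its underside.
- biscuit1: Second biscuit, the same.
- biscuit2: Third biscuit, the same.
- bowl: Open steel pet bowl, 0.45 kg, rim 166 mm across outside and 55 mm high, wall 4 mm, inner floor 5 mm above the table and about 140 mm across; stands loose on the table between tray and station. Origin: centre of its underside.
- station: Plain wooden feeding station, fixed: a deck 170 mm (its x) by 210 mm (its y), 12 mm thick, with an 85 mm high fixed fence along its -y end and the sprung panel standing in front of the fence. Origin: centre of the deck's underside; the deck's top is 12 mm above it. The +y end of the deck is open and faces the bowl.
- panel_face (a point): On the sprung panel (150 mm wide along x, 12 mm thick, top 67 mm above the deck): middle of the face the tray is pressed against, at deck height. y points out of the face along the station's +y, x along the width. Moves with the panel; at rest 67 mm from the station's origin along the station's -y.
- panel (a joint): How far the panel is pushed back towards the fence along the station's -y, in m: 0 at rest, 0.025 at the end of its springs. The springs give 1 N per mm (12 N at 0.012) with no preload.
- canister: Bystander: upright plastic treat canister with twist cap, 74 mm wide, 110 mm high. Origin: centre of its underside.
- brush: Bystander: plastic grooming brush lying bristles down, 170 mm long, 50 mm wide, 30 mm high. Origin: on the underside, near its middle.
- screwdriver: Bystander: screwdriver lying on the table. Origin: on its underside.
There are look-alikes about, which are no part of the job. Leave any green or orange look-alike of the biscuit2 alone.

How it is judged:
On the way:
1. all three biscuits lie in the bowl (horizontal distance between each of biscuit0, biscuit1, biscuit2 and bowl below 0.07 m and z of each of biscuit0, biscuit1, biscuit2 in the frame of bowl below 0.055 m), for 0.2 s.
At the end, for the whole second after the job is handed in: Still held: fingers on the tray, 7 to 17 N on the panel through the last second, open edge within 8 mm of the face, square and level within 0.08 rad, centred within 20 mm, underside under 8 mm above the deck; all three biscuits in the upright bowl (all of step 1 and angle between bowl's own z axis and vertical below 0.1 rad and contact force between tray and panel between 7 and 17 N and x of tray_lip in the frame of panel_face between -0.02 and 0.02 m and y of tray_lip in the frame of panel_face between -0.008 and 0.008 m and angle between the y axis of tray and the y axis of panel_face, either way round below 0.08 rad and angle between tray's own z axis and vertical below 0.08 rad and z of tray in the frame of station below 0.02 m and contact force between the fingers and tray above 2 N); the arm keeps its last pose, push and grip.
It fails at once if the panel is driven to the end of its springs (value of joint panel above 0.024 m).
It fails at once if the bowl is shoved more than 40 mm from its place or tipped (distance of bowl from where it was at the start of the episode above 0.04 m or angle between bowl's own z axis and vertical above 0.5 rad).
It fails at once if canister, brush or screwdriver is disturbed (distance of any of canister, brush, screwdriver from where it was at the start of the episode above 0.03 m).
It also fails if it takes over 56 s, if anything falls off the work surface, if the arm or the gripper's body presses on something with over 40 N, if the wrist force passes 120 N, or if a joint passes its speed limit or range.

## Working session

There is one attempt and no reset: what is moved stays moved. The work goes in short steps, Python scripts to look and compute and a shell command to move; the robot and the scene stay as the last step left them, time stands still between calls to the robot, and variables do not carry over. Pictures are saved under pics/ and viewed, about 8 in all and at most 12, crops included, and the job is handed in when it is done.

```bash
mkdir -p pics
python3 - <<'E'
from cell import arm
import cv2,json
for n in("top","side"):
    cv2.imwrite(f"pics/{n}0.png",arm.read_camera(n)); c=arm.get_calibration(n); print({k:(v.tolist() if hasattr(v,'tolist') else v) for k,v in c.items()})
s=arm.get_state();print(s)
E
```

```text
{'fx': 474.1487246262039, 'fy': 474.1487246262039, 'cx': 254.5276448348109, 'cy': 192.52382784125135, 'cam_to_world': [[-0.022839091779193424, 0.9821501460871287, -0.18670689978609123, 0.4027095952145608], [-0.9994623766598778, -0.026825264716102946, -0.01885106931448729, -0.03422308715381534], [-0.023523042492207085, 0.18617598049679485, 0.98223478392794, 1.1173923373384143], [0.0, 0.0, 0.0, 1.0]]}
{'fx': 427.24079018538384, 'fy': 427.24079018538384, 'cx': 248.72080568917772, 'cy': 191.35733044408673, 'cam_to_world': [[-0.9801936920401462, 0.12879566063805925, -0.15043936946661546, 0.4724703178200058], [-0.19782399053097754, -0.6723377236759581, 0.7133215642980595, 0.711100493790783], [-0.009273341097288251, 0.7289538141220175, 0.6845000672182995, 0.7245745029492904], [0.0, 0.0, 0.0, 1.0]]}
{'t': 0.1, 'joint_pos': array([-1.30049488,  0.42666672,  0.07384993,  1.60655237, -0.03408817,
        1.11080833, -0.06710757]), 'qvel': array([-0.00073124, -0.00106759,  0.00072373, -0.00115277, -0.00026674,
       -0.00164848,  0.00138483]), 'joint_efforts': array([ 6.48284244e-03, -9.37473607e+01,  3.67566437e+00, -4.55046916e+01,
       -4.87032719e-02,  1.66485709e-02,  5.49493575e-05]), 'tcp_pos': array([0.27497824, 0.61600545, 0.20484325]), 'orientation': array([[-9.13157087e-01,  4.07607628e-01, -3.93977762e-04],
       [ 4.07607808e-01,  9.13156420e-01, -1.10770050e-03],
       [-9.17438519e-05, -1.17209298e-03, -9.99999309e-01]]), 'ft_force': array([ 0.6884001 , -0.15546159, -0.45275244]), 'torque': array([-0.03842919,  0.02233727, -0.00571438]), 'finger_gap': 0.09402266015061314}
```

View pics/top0.png

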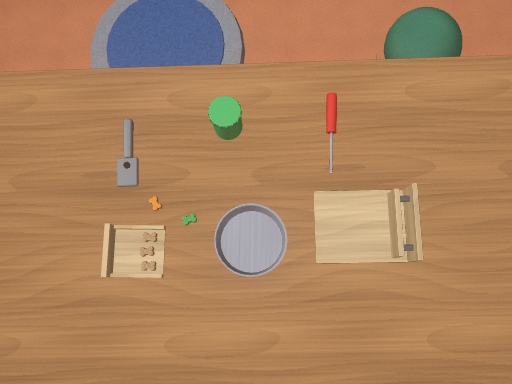

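View pics/side0.png

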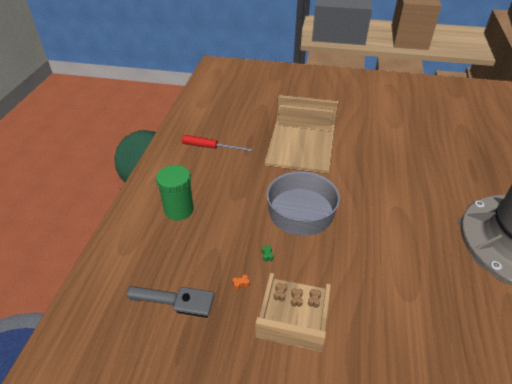

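The top view shows the tray at about (135,251), with its grip board on the left and three biscuits near col 149. The bowl is at (251,240) and the station at (367,226), with the panel at cols 390-404. The green and orange look-alikes are at (189,219) and (155,203). I'll enlarge the parts that matter.

```bash
python3 - <<'E'
import cv2,numpy as np
t=cv2.imread("pics/top0.png")
a=cv2.resize(t[215:287,95:173],None,fx=5,fy=5,interpolation=cv2.INTER_CUBIC)
b=cv2.resize(t[178:270,306:430],None,fx=3.2,fy=3.2,interpolation=cv2.INTER_CUBIC)
def grid(im,x0,y0,f):
    for i in range(0,200,10):
        if i*f<im.shape[1]:
            cv2.line(im,(int((i+5)*f),0),(int((i+5)*f),5),(0,0,255),1);cv2.putText(im,str(x0+i+5),(int((i+5)*f)-8,15),0,.35,(0,0,255))
        if i*f<im.shape[0]:
            cv2.line(im,(0,int((i+5)*f)),(5,int((i+5)*f)),(0,0,255),1);cv2.putText(im,str(y0+i+5),(6,int((i+5)*f)+4),0,.35,(0,0,255))
grid(a,95,215,5);grid(b,306,178,3.2)
o=np.zeros((370,795,3),np.uint8);o[:a.shape[0],:a.shape[1]]=a;o[:b.shape[0],394:394+b.shape[1]]=b
cv2.imwrite("pics/z1.png",o)
E
cat > h.py <<'E'
import numpy as np
from cell import arm
def ray(n,u,v,z):
    c=arm.get_calibration(n);T=np.array(c["cam_to_world"])
    d=T[:3,:3]@np.array([(u-c["cx"])/c["fx"],-(v-c["cy"])/c["fy"],-1.]);p=T[:3,3]
    return p+d*(z-p[2])/d[2]
def proj(n,P):
    c=arm.get_calibration(n);T=np.array(c["cam_to_world"])
    q=T[:3,:3].T@(np.array(P)-T[:3,3]);return c["cx"]-c["fx"]*q[0]/q[2],c["cy"]+c["fy"]*q[1]/q[2]
E
```

```text
(no output)
```

View pics/z1.png

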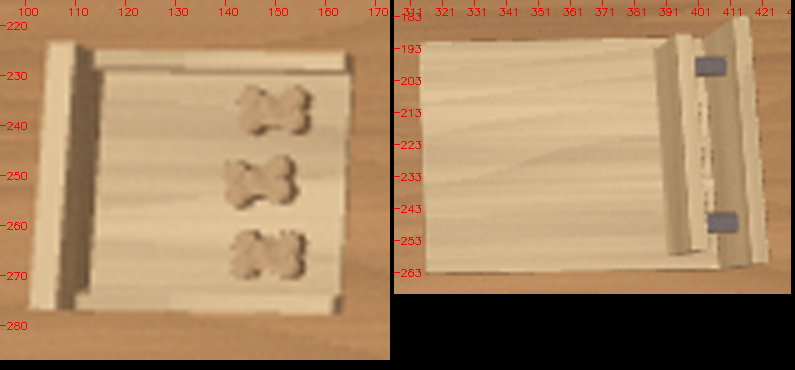

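Run:
```python
from h import *
np.set_printoptions(precision=4,suppress=True)
L=lambda X,Y,z:ray("top",95+(X+.5)/5-.5,215+(Y+.5)/5-.5,z)[:2]
R=lambda X,Y,z:ray("top",306+(X-394+.5)/3.2-.5,178+(Y+.5)/3.2-.5,z)[:2]
b=[L(48,42,.05),L(75,42,.05),L(30,307,.05),L(58,309,.05)]
e=[L(350,52,.022),L(340,314,.022)]
print("board",np.array(b),"c",np.mean(b,0));print("edge",np.array(e),"mid",np.mean(e,0))
for P in b[0]+0-b[2],b[1]-b[3],e[0]-e[1]: print("xdir",np.degrees(np.arctan2(P[1],P[0])),np.linalg.norm(P))
print("biscuits",[L(X,Y,.013) for X,Y in((275,110),(262,181),(268,254))])
d=[R(421,42,.012),R(426,272,.012)];t=[R(676,36,.079),R(690,252,.079)];f=[R(655,42,.012),R(667,254,.012)]
for n,q in("deck",d),("top",t),("face",f):
    P=q[0]-q[1];print(n,np.array(q),np.mean(q,0),np.degrees(np.arctan2(P[1],P[0])),np.linalg.norm(P))
for n,u,v in("bowlL",214,240),("bowlR",287.5,240),("bT",251,204),("bB",251,276.5): print(n,ray("top",u,v,.055))
```

```text
board [[0.5442 0.3308]
 [0.5439 0.3184]
 [0.4252 0.3346]
 [0.424  0.3219]] c [0.4843 0.3264]
edge [[0.5396 0.1983]
 [0.4193 0.2014]] mid [0.4794 0.1998]
xdir -1.8002597795431856 0.11909803290116776
xdir -1.6783366035225693 0.1199439321830537
xdir -1.462596527707064 0.12030831322455589
biscuits [array([0.5143, 0.2351]), array([0.4813, 0.2406]), array([0.4476, 0.2372])]
deck [[ 0.6132 -0.1541]
 [ 0.4447 -0.15  ]] [ 0.5289 -0.152 ] -1.4262727455680397 0.1685069521723489
top [[ 0.5998 -0.3232]
 [ 0.4513 -0.3211]] [ 0.5256 -0.3222] -0.8028496443556085 0.14854237702798426
face [[ 0.6085 -0.3261]
 [ 0.4534 -0.3231]] [ 0.5309 -0.3246] -1.1121520607777895 0.1550899871806831
bowlL [0.4988 0.0795 0.055 ]
bowlR [ 0.4947 -0.0851  0.055 ]
bT [ 0.5784 -0.0052  0.055 ]
bB [ 0.4162 -0.0017  0.055 ]
```

Tray: yaw about −1.9°, board centre (0.484, 0.3255). Bowl: centre (0.497, −0.003). Station: yaw about −1.2°, panel face about (0.526, −0.324). First I move above the grip board.

```bash
python3 -m jog '[0.065,-0.091,-0.03,0,0,0.037,0.6, 0.065,-0.091,-0.03,0,0,0.037,0.6, 0.065,-0.091,-0.03,0,0,0.037,0.6, 0.065,-0.091,-0.03,0,0,0.037,0.6, 0.065,-0.091,-0.03,0,0,0.037,0.6, 0.065,-0.091,-0.03,0,0,0,0.6, 0.065,-0.091,-0.03,0,0,0,0.6, 0.065,-0.091,-0.03,0,0,0,0.6]' 40
python3 -m jog '[0,0,0,0,0,0,0.6, 0,0,0,0,0,0,0.6]'
python3 - <<'E'
from h import *
import cv2
s=arm.get_state();print(s["joint_pos"].round(2),s["tcp_pos"],s["orientation"].round(4))
a=arm.read_camera("top");b=arm.read_camera("side")
cv2.imwrite("pics/p2.png",np.hstack([cv2.resize(a[190:310,60:190],(400,370)),cv2.resize(b[200:384,200:398],(398,370))]))
E
```

```text
t: 0.9
tcp_pos: [0.4838, 0.3234, 0.1089]
orientation: [[-0.999, 0.032, -0.0], [0.032, 0.999, -0.0], [0.0, -0.0, -1.0]]
ft_force: [1.4, 0.4, 0.1]
finger_gap: 0.0562
t: 1.1
tcp_pos: [0.4834, 0.3242, 0.1091]
orientation: [[-0.999, 0.035, -0.001], [0.035, 0.999, -0.001], [0.001, -0.001, -1.0]]
ft_force: [0.1, 1.3, -0.3]
finger_gap: 0.0564
[-0.77  0.38  0.09  1.91 -0.04  0.85  0.88] [0.48341591 0.32415157 0.10906224] [[-9.994e-01  3.470e-02 -7.000e-04]
 [ 3.470e-02  9.994e-01 -7.000e-04]
 [ 7.000e-04 -7.000e-04 -1.000e+00]]
```

View pics/p2.png

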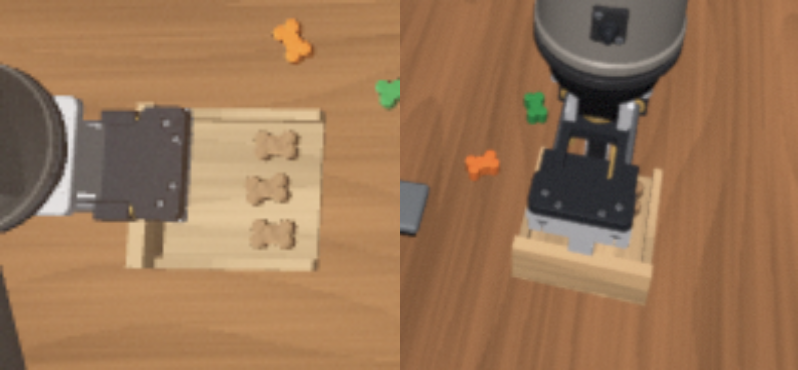

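The side view shows the finger centred on the board at crop (583,240), and the biscuits are clear of the jaws. Next: descend, then close.

```bash
python3 -m jog '[0,0.003,-0.05,0,0,0,0.6, 0,0,-0.06,0,0,0,0.6, 0,0,-0.06,0,0,0,0.6, 0,0,-0.04,0,0,0,0.6, 0,0,-0.03,0,0,0,0.6, 0,0,0,0,0,0,0.6]' 40
python3 -m jog '[0,0,0,0,0,0,0.05, 0,0,0,0,0,0,0.05, 0,0,0,0,0,0,0.05, 0,0,0,0,0,0,0.05, 0,0,0,0,0,0,0.05]' 40
python3 -m jog '[0,0,0.02,0,0,0,0.05, 0,0,0.03,0,0,0,0.05, 0,0,0.04,0,0,0,0.05, 0,0,0.05,0,0,0,0.05, 0,0,0.06,0,0,0,0.05, 0,0,0.05,0,0,0,0.05, 0,0,0,0,0,0,0.05]'
```

```text
t: 1.8
tcp_pos: [0.4819, 0.3269, 0.0123]
orientation: [[-1.0, 0.031, -0.002], [0.031, 1.0, -0.001], [0.002, -0.001, -1.0]]
ft_force: [-0.4, 0.1, -0.0]
finger_gap: 0.0562
t: 2.3
tcp_pos: [0.4833, 0.3264, 0.0138]
orientation: [[-0.999, 0.032, 0.0], [0.032, 0.999, 0.0], [-0.0, 0.0, -1.0]]
ft_force: [0.9, 0.2, 0.5]
finger_gap: 0.0196
t: 3.0
tcp_pos: [0.4844, 0.3273, 0.1168]
orientation: [[-0.999, 0.033, 0.003], [0.033, 0.999, 0.003], [-0.003, 0.003, -1.0]]
ft_force: [-0.5, -0.1, -3.4]
finger_gap: 0.0118
```

Lift force is about 3 N and the gap is 12 mm, so the tray is held. But the fingers may have closed late, so I'll check the grip height.

Run:
```python
from h import *
import cv2
s=arm.get_state();print(s["tcp_pos"],s["ft_force"],s["torque"])
a=arm.read_camera("top");b=arm.read_camera("side")
cv2.imwrite("pics/p3.png",np.hstack([cv2.resize(a[190:310,60:190],(400,370),interpolation=2),cv2.resize(b[200:384,200:398],(398,370),interpolation=2)]))
x,y=.4835,.3265
t=s["tcp_pos"]
for h in(.004,.008,.012,.02,.028):   # TCP above underside: predicted side pixels in crop of board outer-face corners
    for dx in(-.06,.06):
        for z in(.05,0):
            R=s["orientation"];w=np.array([t[0]+dx-.0*0,t[1]+.006-dx*.033,t[2]-h+z]);u,v=proj("side",w);print(h,dx,z,round((u-200)*2.01,0),round((v-200)*2.01,0))
```

```text
[0.48441565 0.3272585  0.11683501] [-0.46217939 -0.08036183 -3.3931822 ] [ 0.17914369 -0.05389665 -0.01492212]
0.004 -0.06 0.05 266.0 199.0
0.004 -0.06 0 259.0 235.0
0.004 0.06 0.05 111.0 169.0
0.004 0.06 0 111.0 205.0
0.008 -0.06 0.05 266.0 202.0
0.008 -0.06 0 258.0 237.0
0.008 0.06 0.05 111.0 172.0
0.008 0.06 0 111.0 208.0
0.012 -0.06 0.05 265.0 205.0
0.012 -0.06 0 257.0 240.0
0.012 0.06 0.05 111.0 175.0
0.012 0.06 0 111.0 210.0
0.02 -0.06 0.05 264.0 211.0
0.02 -0.06 0 256.0 245.0
0.02 0.06 0.05 111.0 181.0
0.02 0.06 0 111.0 216.0
0.028 -0.06 0.05 263.0 217.0
0.028 -0.06 0 255.0 250.0
0.028 0.06 0.05 111.0 187.0
0.028 0.06 0 111.0 221.0
```

View pics/p3.png

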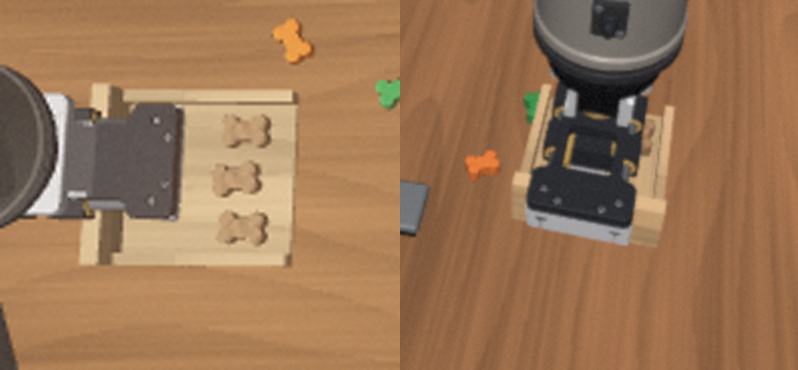

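Left image: the three biscuits are undisturbed at crop (246,131), (236,178) and (242,228). Right image: board corners at (666,207), (658,244) and (512,175), so the tray is level and the TCP is about 15 mm above its underside. Next I carry it to the bowl.

```bash
python3 -m jog '[0.005,-0.03,0,0,0,0,0.05, 0.005,-0.06,0,0,0,0,0.05, 0.005,-0.08,0,0,0,0,0.05, 0.005,-0.08,0,0,0,0,0.05, 0.005,-0.08,0,0,0,0,0.05, 0.005,-0.05,0,0,0,0,0.05, 0.005,-0.03,0,0,0,0,0.05, 0.005,-0.01,0,0,0,0,0.05]'
python3 -m jog '[0,0,0,0,0,0,0.05,0,0,0,0,0,0,0.05]'
python3 - <<'E'
import numpy as np
# TCP offset from lip at tilt th, h=.015
o=lambda d:np.array([.124*np.cos(d)-.015*np.sin(d),.124*np.sin(d)+.015*np.cos(d)])
for a in range(0,64,8): print(a,((o(np.radians(a+8))-o(np.radians(a)))/.4).round(3), 8/120)
E
```

```text
t: 3.9
tcp_pos: [0.4989, 0.1567, 0.113]
orientation: [[-0.999, 0.034, -0.001], [0.034, 0.999, -0.001], [0.001, -0.001, -1.0]]
ft_force: [-0.3, -0.2, -3.3]
finger_gap: 0.0118
t: 4.1
tcp_pos: [0.499, 0.1593, 0.1132]
orientation: [[-1.0, 0.031, -0.0], [0.031, 1.0, 0.0], [0.0, 0.0, -1.0]]
ft_force: [-0.4, 0.3, -2.6]
finger_gap: 0.0117
0 [-0.008  0.043] 0.06666666666666667
8 [-0.014  0.041] 0.06666666666666667
16 [-0.02   0.039] 0.06666666666666667
24 [-0.025  0.036] 0.06666666666666667
32 [-0.03   0.032] 0.06666666666666667
40 [-0.034  0.027] 0.06666666666666667
48 [-0.037  0.023] 0.06666666666666667
56 [-0.04   0.017] 0.06666666666666667
```

```bash
python3 -m jog '[0,-0.004,0.0155,0.0333,0,0,0.05, 0,-0.004,0.0155,0.0333,0,0,0.05, 0,-0.007,0.0145,0.0333,0,0,0.05, 0,-0.007,0.0145,0.0333,0,0,0.05, 0,-0.01,0.0135,0.0333,0,0,0.05, 0,-0.01,0.0135,0.0333,0,0,0.05, 0,0,0,0,0,0,0.05]'
python3 - <<'E'
from h import *
import cv2
s=arm.get_state();R=s["orientation"];t=s["tcp_pos"];print(s["joint_pos"].round(2),s["ft_force"])
print("lip",t-R[:,1]*.124+R[:,2]*.015)
a=arm.read_camera("top");b=arm.read_camera("side")
cv2.imwrite("pics/p4.png",np.hstack([cv2.resize(a[160:320,130:303],(400,370),interpolation=2),cv2.resize(b[130:314,200:398],(398,370),interpolation=2)]))
E
```

```text
t: 4.8
tcp_pos: [0.4994, 0.1401, 0.1481]
orientation: [[-0.999, 0.035, 0.001], [0.032, 0.913, 0.407], [0.014, 0.407, -0.913]]
ft_force: [1.1, -0.5, -2.3]
finger_gap: 0.012
[-0.16  0.25  0.06  2.08 -0.59  0.85  1.83] [ 1.10741321 -0.54497612 -2.3186481 ]
lip [0.49509142 0.03302589 0.08394172]
```

View pics/p4.png

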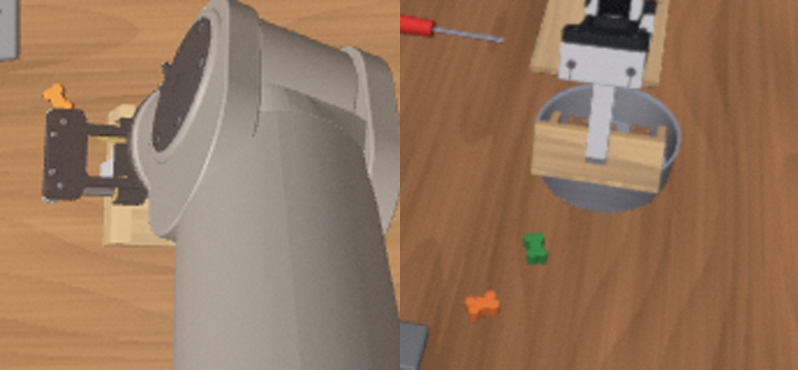

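The tray is tipped 24° with its lip over the bowl, well placed in both views. I continue to about 56°.

```bash
python3 -m jog '[0,-0.0125,0.018,0.0333,0,0,0.05, 0,-0.0125,0.018,0.0333,0,0,0.05, 0,-0.015,0.016,0.0333,0,0,0.05, 0,-0.015,0.016,0.0333,0,0,0.05, 0,-0.017,0.0135,0.0333,0,0,0.05, 0,-0.017,0.0135,0.0333,0,0,0.05, 0,-0.018,0.0115,0.0333,0,0,0.05, 0,-0.018,0.0115,0.0333,0,0,0.05]'
python3 -m jog '[0,0,0,0,0,0,0.05,0,0,0,0,0,0,0.05,0,0,0,0,0,0,0.05,0,0,0,0,0,0,0.05,0,0,0,0,0,0,0.05,0,0,0,0,0,0,0.05]'
python3 - <<'E'
from h import *
import cv2
s=arm.get_state();R=s["orientation"];t=s["tcp_pos"];print(s["joint_pos"].round(2),s["ft_force"])
print("lip",t-R[:,1]*.124+R[:,2]*.015)
a=arm.read_camera("top");b=arm.read_camera("side")
cv2.imwrite("pics/p5.png",np.hstack([cv2.resize(a[160:320,130:303],(400,370),interpolation=2),cv2.resize(b[130:314,200:398],(398,370),interpolation=2)]))
E
```

```text
t: 5.7
tcp_pos: [0.4988, 0.0928, 0.1954]
orientation: [[-1.0, 0.031, -0.004], [0.014, 0.559, 0.829], [0.028, 0.828, -0.559]]
ft_force: [0.2, 0.9, -2.9]
finger_gap: 0.0115
t: 6.3
tcp_pos: [0.499, 0.092, 0.1957]
orientation: [[-1.0, 0.032, -0.001], [0.017, 0.56, 0.828], [0.026, 0.828, -0.56]]
ft_force: [-0.7, -0.1, -2.8]
finger_gap: 0.0118
[ 0.27  0.43  0.01  2.04 -0.99  1.27  2.44] [-0.65603126 -0.09706095 -2.7831055 ]
lip [0.49512883 0.03493556 0.08463868]
```

View pics/p5.png

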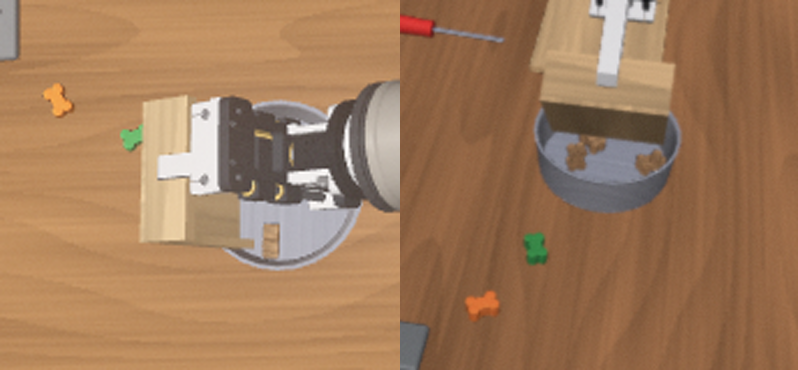

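All three biscuits lie in the bowl, at crop (576,157), (592,144) and (650,162), and the tray is empty. I raise and level it.

```bash
python3 -m jog '[0,0,0.05,0,0,0,0.05, 0,0,0.08,0,0,0,0.05, 0,0,0.04,-0.05,0,0,0.05, 0,0,0,-0.05,0,0,0.05, 0,0,0,-0.05,0,0,0.05, 0,0,0,-0.05,0,0,0.05, 0,0,0,-0.05,0,0,0.05, 0,0,0,-0.05,0,0,0.05]'
python3 -m jog '[0,0,0,-0.05,0,0,0.05, 0,0,0,-0.05,0,0,0.05, 0,0,0,-0.05,0,0,0.05, 0,0,0,-0.016,0,0,0.05, 0,0,0,0,0,0,0.05, 0,0,0,0,0,0,0.05]'
python3 - <<'E'
from h import *
s=arm.get_state();R=s["orientation"];t=s["tcp_pos"];print(s["joint_pos"].round(2),R.round(4),t)
E
```

```text
t: 7.2
tcp_pos: [0.4993, 0.0913, 0.2642]
orientation: [[-0.999, 0.033, 0.002], [0.031, 0.941, 0.337], [0.009, 0.337, -0.941]]
ft_force: [-0.9, 1.1, -3.7]
finger_gap: 0.0119
t: 7.8
tcp_pos: [0.4989, 0.0914, 0.2633]
orientation: [[-0.999, 0.033, -0.001], [0.033, 0.999, 0.001], [0.001, 0.001, -1.0]]
ft_force: [-0.2, 0.2, -2.9]
finger_gap: 0.0118
[-0.23  0.1  -0.08  1.9   0.01  1.14  1.22] [[-9.995e-01  3.260e-02 -6.000e-04]
 [ 3.260e-02  9.995e-01  1.500e-03]
 [ 7.000e-04  1.500e-03 -1.000e+00]] [0.49886301 0.09141288 0.26329848]
```

```bash
python3 -m jog '[0.009,-0.05,0,0,0,0.006,0.05, 0.009,-0.09,0,0,0,0,0.05, 0.009,-0.11,0,0,0,0,0.05, 0.009,-0.11,0,0,0,0,0.05, 0.009,-0.11,0,0,0,0,0.05, 0.009,-0.1,0,0,0,0,0.05, 0.009,-0.065,0,0,0,0,0.05, 0.009,-0.032,0,0,0,0,0.05]'
python3 -m jog '[0,0,-0.08,0,0,0,0.05, 0,0,-0.1,0,0,0,0.05, 0,0,-0.1,0,0,0,0.05, 0,0,-0.1,0,0,0,0.05, 0,0,-0.06,0,0,0,0.05, 0,0,-0.03,0,0,0,0.05, 0,0,0,0,0,0,0.05, 0,0,0,0,0,0,0.05]'
python3 - <<'E'
from h import *
import cv2
s=arm.get_state();R=s["orientation"];t=s["tcp_pos"];print(s["joint_pos"].round(2),R.round(4),t,s["ft_force"])
print("lip",t-R[:,1]*.124+R[:,2]*.015)
a=arm.read_camera("top");b=arm.read_camera("side")
cv2.imwrite("pics/p6.png",np.vstack([np.hstack([cv2.resize(a[178:278,215:431],(799,370),interpolation=2)]),cv2.resize(b[70:236,180:430],(347,230),interpolation=2)[:, :].copy() if 0 else np.pad(cv2.resize(b[90:236,210:410],(315,230),interpolation=2),((0,0),(0,799-315),(0,0)))]))
E
```

```text
t: 8.6
tcp_pos: [0.527, -0.179, 0.2634]
orientation: [[-1.0, 0.025, 0.0], [0.025, 1.0, 0.001], [-0.0, 0.001, -1.0]]
ft_force: [0.6, 1.1, -3.0]
finger_gap: 0.0119
t: 9.4
tcp_pos: [0.5286, -0.1754, 0.0765]
orientation: [[-1.0, 0.02, 0.001], [0.02, 1.0, 0.0], [-0.001, 0.0, -1.0]]
ft_force: [1.4, -0.5, -2.0]
finger_gap: 0.0118
[ 0.11  0.39  0.12  1.99 -0.07  0.76  1.82] [[-9.998e-01  2.010e-02  1.100e-03]
 [ 2.010e-02  9.998e-01  3.000e-04]
 [-1.100e-03  4.000e-04 -1.000e+00]] [ 0.52855762 -0.17544521  0.07649252] [ 1.36059856 -0.49578606 -1.98009406]
lip [ 0.52608173 -0.29941503  0.06144749]
```

View pics/p6.png

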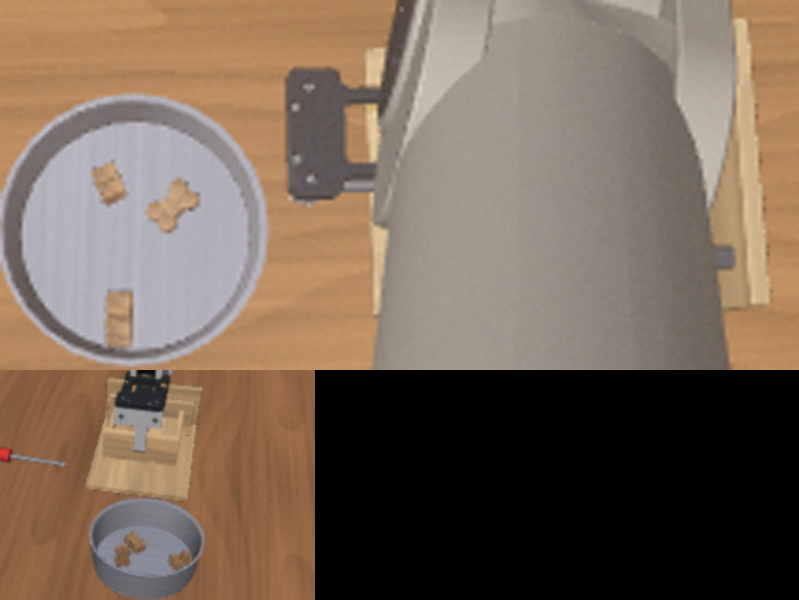

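All three biscuits are within the bowl floor, the farthest at (119,318) about 52 mm from centre. The tray hovers square over the deck. I lower it until it touches.

```bash
python3 -m jog '[0,0,-0.04,0,0,0,0.05, 0,0,-0.04,0,0,0,0.05, 0,0,-0.02,0,0,0,0.05, 0,0,0,0,0,0,0.05, 0,0,0,0,0,0,0.05]'
for i in 1 2 3 4; do :; done
python3 -m jog '[0,0,-0.005,0,0,0,0.05, 0,0,0,0,0,0,0.05, 0,0,0,0,0,0,0.05]'
python3 -m jog '[0,0,-0.005,0,0,0,0.05, 0,0,0,0,0,0,0.05, 0,0,0,0,0,0,0.05]'
```

```text
t: 10.0
tcp_pos: [0.5284, -0.1754, 0.0363]
orientation: [[-1.0, 0.02, 0.001], [0.02, 1.0, 0.0], [-0.001, 0.0, -1.0]]
ft_force: [0.7, -0.3, -2.0]
finger_gap: 0.0117
t: 10.3
tcp_pos: [0.5281, -0.1753, 0.0338]
orientation: [[-1.0, 0.02, 0.0], [0.02, 1.0, 0.0], [-0.0, 0.0, -1.0]]
ft_force: [-0.2, -0.6, -1.5]
finger_gap: 0.0116
t: 10.6
tcp_pos: [0.5285, -0.1754, 0.0327]
orientation: [[-1.0, 0.02, 0.001], [0.02, 1.0, 0.0], [-0.001, 0.0, -1.0]]
ft_force: [-6.7, 2.6, 20.5]
finger_gap: 0.0119
```

Contact at TCP z ≈ 0.033. I ease off to a light touch.

```bash
python3 -m jog '[0,0,0.003,0,0,0,0.05, 0,0,0,0,0,0,0.05, 0,0,0,0,0,0,0.05]'
python3 -m jog '[0,-0.01,0,0,0,0,0.05, 0,-0.01,0,0,0,0,0.05, 0,-0.01,0,0,0,0,0.05, 0,0,0,0,0,0,0.05, 0,0,0,0,0,0,0.05]'
```

```text
t: 10.9
tcp_pos: [0.528, -0.1753, 0.0328]
orientation: [[-1.0, 0.02, 0.0], [0.02, 1.0, 0.0], [-0.0, 0.0, -1.0]]
ft_force: [-0.8, -0.5, 3.5]
finger_gap: 0.0118
t: 11.4
tcp_pos: [0.528, -0.1881, 0.0327]
orientation: [[-1.0, 0.021, 0.0], [0.021, 1.0, -0.0], [-0.0, -0.0, -1.0]]
ft_force: [0.9, -3.3, 3.8]
finger_gap: 0.0122
```

```bash
python3 -m jog '[0,0,0.0015,0,0,0,0.05, 0,0,0,0,0,0,0.05, 0,0,0,0,0,0,0.05]'
python3 -m jog '[0,-0.01,0,0,0,0,0.05, 0,0,0,0,0,0,0.05, 0,0,0,0,0,0,0.05]'
python3 -m jog '[0,-0.01,0,0,0,0,0.05, 0,0,0,0,0,0,0.05, 0,0,0,0,0,0,0.05]'
python3 -m jog '[0,-0.01,0,0,0,0,0.05, 0,0,0,0,0,0,0.05, 0,0,0,0,0,0,0.05]'
```

```text
t: 11.7
tcp_pos: [0.5275, -0.187, 0.033]
orientation: [[-1.0, 0.02, -0.001], [0.02, 1.0, 0.001], [0.001, 0.001, -1.0]]
ft_force: [0.2, -0.8, -2.4]
finger_gap: 0.012
t: 12.0
tcp_pos: [0.5278, -0.1914, 0.0332]
orientation: [[-1.0, 0.02, -0.0], [0.02, 1.0, 0.0], [0.0, 0.0, -1.0]]
ft_force: [1.0, 1.1, -1.6]
finger_gap: 0.0118
t: 12.3
tcp_pos: [0.5279, -0.1954, 0.0333]
orientation: [[-1.0, 0.02, -0.0], [0.02, 1.0, 0.0], [0.0, 0.0, -1.0]]
ft_force: [-0.3, 0.7, -2.9]
finger_gap: 0.0118
t: 12.6
tcp_pos: [0.5279, -0.1991, 0.0332]
orientation: [[-1.0, 0.02, -0.0], [0.02, 1.0, 0.001], [0.0, 0.001, -1.0]]
ft_force: [0.9, 2.5, -2.8]
finger_gap: 0.0117
```

```bash
python3 -m jog '[0,-0.01,0,0,0,0,0.05, 0,0,0,0,0,0,0.05, 0,0,0,0,0,0,0.05]'
python3 -m jog '[0,-0.01,0,0,0,0,0.05, 0,0,0,0,0,0,0.05, 0,0,0,0,0,0,0.05]'
python3 - <<'E'
from h import *
import time
F=[]
for i in range(10):
    arm.read_camera("side"); s=arm.get_state(); F.append(np.r_[s["ft_force"],s["tcp_pos"]])
print(np.mean(F,0).round(4),np.std(F,0).round(4))
E
```

```text
t: 12.9
tcp_pos: [0.5277, -0.2029, 0.0332]
orientation: [[-1.0, 0.02, -0.001], [0.02, 1.0, 0.001], [0.001, 0.001, -1.0]]
ft_force: [-0.9, 5.8, 0.2]
finger_gap: 0.0115
t: 13.2
tcp_pos: [0.5275, -0.2063, 0.0331]
orientation: [[-1.0, 0.019, -0.001], [0.019, 1.0, 0.002], [0.001, 0.002, -1.0]]
ft_force: [-3.2, 9.4, 0.7]
finger_gap: 0.012
[-2.9811  8.4633  1.1141  0.5275 -0.2062  0.0331] [0.6029 0.4742 0.5077 0.     0.     0.    ]
```

Averaged push is 8.5 N, so about 4 mm more is needed, with a touch less load on the deck.

```bash
python3 -m jog '[0.001,-0.005,0.0008,0,0,0,0.05, 0,-0.005,0,0,0,0,0.05, 0,0,0,0,0,0,0.05, 0,0,0,0,0,0,0.05]'
python3 - <<'E'
from h import *
import cv2
F=[]
for i in range(10):
    b=arm.read_camera("side"); s=arm.get_state(); F.append(np.r_[s["ft_force"],s["tcp_pos"]])
print(np.mean(F,0).round(4),np.std(F,0).round(4));print(s["orientation"].round(4),s["torque"])
a=arm.read_camera("top")
cv2.imwrite("pics/p7.png",np.hstack([cv2.resize(b[80:240,230:380],(560,597),interpolation=2),cv2.resize(a[178:278,215:315],(239,239)).repeat(1,0) if 0 else np.pad(cv2.resize(a[190:290,200:300],(239,239)),((0,358),(0,0),(0,0)))]))
E
```

```text
t: 14.1
tcp_pos: [0.5276, -0.2096, 0.0332]
orientation: [[-1.0, 0.019, -0.002], [0.019, 1.0, 0.002], [0.002, 0.002, -1.0]]
ft_force: [-3.7, 12.5, 1.1]
finger_gap: 0.0115
[-4.8081 12.2152  1.3253  0.5276 -0.2095  0.0333] [0.5514 0.3019 0.6323 0.     0.     0.    ]
[[-0.9998  0.0186 -0.002 ]
 [ 0.0186  0.9998  0.0024]
 [ 0.002   0.0024 -1.    ]] [2.69526399 1.00572142 0.0935058 ]
```

View pics/p7.png

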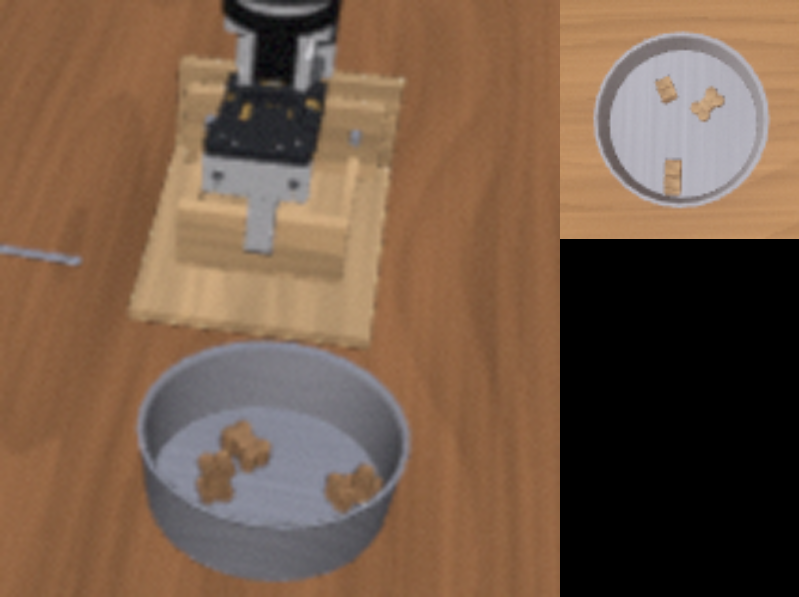

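The tray is flat and square against the panel with the bowl upright. One numeric check of centring from the pixels of this view: board bottom corners (177,265) and (345,278), deck corners (132,318) and (368,345).

Run:
```python
from h import *
g=lambda X,Y:ray("side",230+(X+.5)/3.733-.5,80+(Y+.5)/3.731-.5,.012)[:2].round(4)
a,b,c,d=g(177,265),g(345,278),g(132,318),g(368,345)
print(a,b,(a+b)/2,np.linalg.norm(a-b));print(c,d,(c+d)/2,np.linalg.norm(c-d))
for p,q in((a,b),(c,d)):print(np.degrees(np.arctan2(*(p-q)[::-1])))
F=[]
for i in range(6):
    arm.read_camera("side");s=arm.get_state();F.append(s["ft_force"])
print(np.mean(F,0),s["finger_gap"],s["t"])
```

```text
[ 0.5856 -0.2038] [ 0.4649 -0.2112] [ 0.52525 -0.2075 ] 0.12092663064850524
[ 0.6074 -0.1384] [ 0.444 -0.14 ] [ 0.5257 -0.1392] 0.16340783334956746
3.508357365274438
0.5610178547101261
[-4.48367149 11.77626081  1.62870553] 0.011360768253491419 14.95
```

The rough corner picks give a relative yaw of about 3°, which disagrees with the tool pose. I'll compare them with predicted pixels.

Run:
```python
from h import *
import cv2
b=arm.read_camera("side")
s=arm.get_state();t=s["tcp_pos"]
o=cv2.resize(b[100:180,230:340],(792,576),interpolation=2)
def put(p,col):
    u,v=proj("side",p);cv2.circle(o,(int((u-230+.5)*7.2),int((v-100+.5)*7.2)),4,col,1)
for yaw,col in((-1.1,(0,0,255)),(1.9,(255,0,0))):
    c,sn=np.cos(np.radians(yaw)),np.sin(np.radians(yaw))
    for x in(-.06,.06):
        for z in(.012,.062):
            y=.006;put([t[0]+c*x-sn*y,t[1]+sn*x+c*y,z],col)
        put([t[0]+c*x+sn*.124,t[1]+sn*x-c*.124,.034],col)
c,sn=np.cos(np.radians(-1.2)),np.sin(np.radians(-1.2))
for x in(-.085,.085):put([.5289+c*x,-.152+sn*x,.012],(0,255,0))
cv2.imwrite("pics/p8.png",o)
```

```text
(no output)
```

View pics/p8.png

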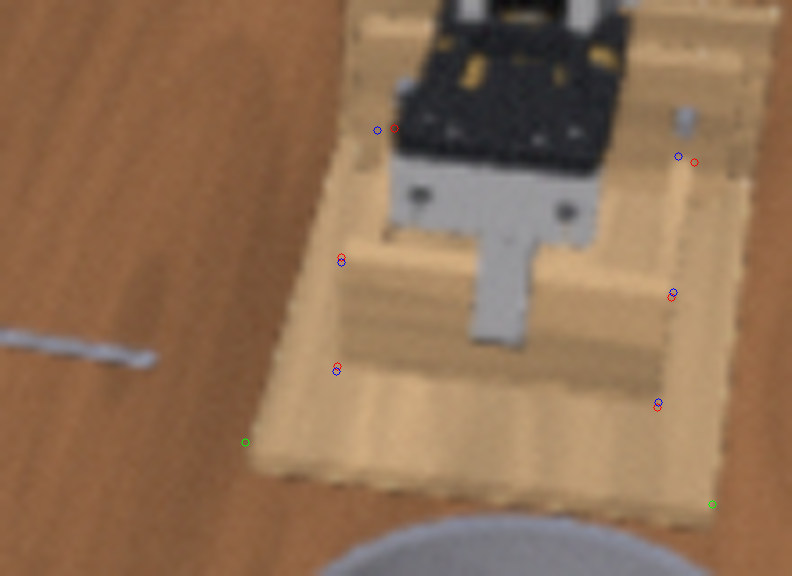

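The board edge, at (340,365) and (660,397), appears about 1 px off the prediction. That means at most 0.045 rad of yaw, or about 1° of roll, within the 0.08 rad allowance. The force is steady at about 12 N, so I hand in.

Run:
```python
from cell import arm
print(arm.get_state()["ft_force"],arm.get_state()["t"]); print(arm.hand_in())
```

```text
[-4.83059309 12.88903496  1.78707296] 15.0
the job is handed in; nothing more can be done
None
```

I handed the job in at t = 15 s with the gripper still holding the tray and pushing it against the panel. No verdict is reported, so what follows rests on my own last checks.

- **Biscuits:** all three are in the upright bowl. The one farthest out is about 52 mm from its centre.
- **Push:** the wrist force averaged 11.8–12.2 N along the push (12.9 N at hand-in). The tray moved about 12 mm after touching the panel, which agrees with 1 N per mm and is well short of the end of the springs.
- **Tray position:** it is on the deck, with about 4 N resting there. It is centred within about 2–3 mm.
- **Bystanders:** I went nowhere near the canister, brush or screwdriver and did not touch the look-alikes, but I did not measure any of them again at the end.

Two readings did not fully agree:
- **Squareness:** the tool pose says the tray is square to the panel within 0.01 rad. The side camera shows an offset of about 1 pixel, which could mean up to 0.045 rad of yaw or about 1° of roll. Both are inside the 0.08 rad limit, so I left it.
- **Sideways force:** there is a force of about 4.5–5 N along x. It is probably friction against the panel and deck.

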